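Stack and lock a two-tier bottle rack on the lab bench

TASK

Build up the bottle rack on the bench: stand the amber jar upright on the round black pad in the middle of the lower frame, then stack the upper frame on it by its yellow handle, all four posts fully home in the blue corner sockets. Then stand the white bottle with the red lid upright on the upper deck, on either side of the handle, and last push the red-knobbed bolt fully in towards the rack to lock it. Set things down gently without dropping them, and leave the blue can and the beaker where they are.

Things in the scene. Friction and masses are not known exactly. Their poses are not given: they have to be found in the camera images.
- lower_frame: Lower frame, screwed to the bench: white plate 150 (x) by 190 mm (y), 12 mm thick, origin at the centre of its underside, z up. Four blue square sockets at x = +/-55, y = +/-75 mm: open on top, 23 mm wide inside, walls 4 mm, floor at z = 12, rim at z = 42 mm. A shelf 80 mm wide runs out to y = -200 mm and carries the bolt
- pad (a point): Centre of the round black pad on the lower frame's plate, 80 mm across, flush with the plate's top, 12 mm above the bench; on the lower frame's z axis
- upper_frame: Upper frame, loose, 0.5 kg, same when turned half round: white deck 140 (x) by 180 mm (y), z = 112 to 120 mm, rim to 130 mm, on four 18 mm round posts at x = +/-55, y = +/-75 mm, feet tapered to 10 mm over the last 8 mm. Origin at the centre, level with the feet's bottom, z up. In the sockets it lies 12 mm above the lower frame's. Cross bars 10 mm square along x at y = +/-75, z = 50 to 60 mm
- handle (a point): Centre of the upper frame's yellow handle bar, 168 mm above its feet: bar along the upper frame's x, 100 mm long, 14 mm wide (y), 16 mm high, on two uprights from the deck at x = +/-45 mm
- jar: Amber jar with black lid, straight-sided over most of its height, 60 mm diameter, 85 mm high, about 0.2 kg; origin at the centre of its underside, z up when it stands
- bottle: White plastic wide-mouth bottle with red lid, straight-sided over most of its height, 52 mm diameter, 95 mm high, about 0.15 kg; origin at the centre of its underside, z up when it stands
- bolt (a joint): Slide of the lock bolt, m: 0 = fully out (open), 0.032 = fully in (locked); it moves along the lower frame's +y as the value grows, and stays where it is left (friction about 2.5 N, no spring). The tongue (36 mm wide, z = 74.5 to 84.5 mm) has its tip at y = -97 mm of the lower frame when open, -65 mm when locked
- bolt_knob (a point): Centre of the top of the bolt's upright red knob, 20 mm square and 42 mm tall (its top 126.5 mm above the bench, its foot on the tongue), square to the lower frame; at x = 0, y = -165 mm of the lower frame when open, moving with the bolt
- blue_can: Bystander: blue can 58 mm diameter, 95 mm high, loose; origin at the centre of its underside
- beaker: Bystander: glass beaker 68 mm diameter, 85 mm high, loose; origin at the centre of its underside
Mind the look-alikes: they are no part of the job. Leave any green or purple look-alike of the upper_frame alone.

How it is judged:
On the way, in this order (a step that is already met when the one before it is completed fails the run):
1. the jar stands on the pad of the lower frame, let go (horizontal distance between jar and lower_frame below 0.025 m and z of jar in the frame of lower_frame between 0.008 and 0.016 m and angle between jar's own z axis and vertical below 0.1 rad and contact force between the fingers and jar below 0.3 N), for 0.2 s.
2. the upper frame's four posts are home in the sockets, with the jar still in place below (horizontal distance between upper_frame and lower_frame below 0.006 m and z of upper_frame in the frame of lower_frame between 0.008 and 0.0155 m and angle between upper_frame's own z axis and vertical below 0.04 rad and angle between the x axis of upper_frame and the x axis of lower_frame, either way round below 0.09 rad and horizontal distance between jar and lower_frame below 0.025 m and z of jar in the frame of lower_frame between 0.008 and 0.016 m and angle between jar's own z axis and vertical below 0.1 rad), for 0.2 s.
3. the white bottle stands on the upper deck, let go (x of bottle in the frame of upper_frame between -0.045 and 0.045 m and y of bottle in the frame of upper_frame between -0.065 and 0.065 m and z of bottle in the frame of upper_frame between 0.115 and 0.125 m and angle between bottle's own z axis and vertical below 0.1 rad and horizontal distance between upper_frame and lower_frame below 0.006 m and z of upper_frame in the frame of lower_frame between 0.008 and 0.0155 m and angle between upper_frame's own z axis and vertical below 0.04 rad and angle between the x axis of upper_frame and the x axis of lower_frame, either way round below 0.09 rad and contact force between the fingers and bottle below 0.3 N), for 0.2 s.
4. the bolt is pushed in over the cross bar (value of joint bolt above 0.029 m and x of bottle in the frame of upper_frame between -0.045 and 0.045 m and y of bottle in the frame of upper_frame between -0.065 and 0.065 m and z of bottle in the frame of upper_frame between 0.115 and 0.125 m and angle between bottle's own z axis and vertical below 0.1 rad and horizontal distance between upper_frame and lower_frame below 0.006 m and z of upper_frame in the frame of lower_frame between 0.008 and 0.0155 m and angle between upper_frame's own z axis and vertical below 0.04 rad and angle between the x axis of upper_frame and the x axis of lower_frame, either way round below 0.09 rad), for 0.2 s.
At the end, for the whole second after the job is handed in: Jar upright within 25 mm of the pad's centre; upper frame level in the sockets, either way round, within 6 mm sideways and 3.5 mm of full depth; bottle upright on the upper deck inside the rim; bolt in by more than 29 of its 32 mm; all let go and at rest (all of step 1 and all of step 4 and linear speed of each of upper_frame, jar, bottle below 0.02 m/s and contact force between the fingers and upper_frame below 0.3 N and contact force between the fingers and bottle below 0.3 N); the robot touches nothing.
It fails at once if the blue can or beaker is shifted by more than 40 mm or tipped over (distance of any of blue_can, beaker from where it was at the start of the episode above 0.04 m or angle between any of blue_can, beaker's own z axis and vertical above 0.5 rad).
It fails at once if the upper frame is dropped (falls free by some 20 mm or more) (linear speed of upper_frame above 0.6 m/s and contact force between the fingers and upper_frame below 0.05 N).
It fails at once if the jar is dropped (falls free by some 20 mm or more) (linear speed of jar above 0.6 m/s and contact force between the fingers and jar below 0.05 N).
It fails at once if the bottle is dropped (falls free by some 20 mm or more) (linear speed of bottle above 0.6 m/s and contact force between the fingers and bottle below 0.05 N).
It also fails if it takes over 72 s, if anything falls off the work surface, if the arm or the gripper's body presses on something with over 40 N, if the wrist force passes 120 N, or if a joint passes its speed limit or range.

ROBOT

A 6-joint arm with a two-finger parallel gripper is mounted at the origin on the work surface. World frame = base frame: x ahead of the robot, y to its left, z up, the work surface at z = 0. Lengths are in m, angles in rad, forces in N, time in s.
With the tool pointing down it reaches from about 0.225 to 0.725 m from the base axis. Payload 3.1 kg.
Tool frame: the origin (TCP) lies midway between the tips of the shut fingers; the grasp point (between the pads) lies 19 mm behind it (r.pinch_z is the distance from the TCP to the grasp point, in m); z points along the fingers, x is the direction in which the jaws open and shut, and the axes are right-handed (so a half turn about z gives the same grasp; the last joint's range is limited). The gripper opens to 85 mm and grips with 20 to 120 N. Pads are 22 mm wide; open, the fingers measure 114 mm over their backs; the gripper's body (76 mm by 85 mm) begins 54 mm behind the grasp point. The pads swing forward as they close: fully open they stand 13 mm farther back than shut.
Start: joints at [-1.294, 0.048, 0.099, 1.622, 0, 1.443], TCP at [0.207, -0.483, 0.231] pointing down, gripper open.
Joint ranges: [-2.91, 2.91], [-0.99, 1.94], [-1.21, 1.42], [-2.12, 2.29], [-1.49, 1.47], [-3.14, 3.14]. Speed limits (rad/s): [2.79, 2.79, 3.14, 3.14, 3.14, 3.14].

INTERFACE

Orientations are given as [roll, pitch, yaw] about the fixed x, y, z axes, in that order (R = Rz(yaw) Ry(pitch) Rx(roll)).
In Python, from station import monitor, eyes, r gives the robot as it stands. The module is installed in compiled form; this text tells all that it offers.
- The arm moves only by the tool step_arm, never from a script. Its argument "moves" is a list of rows, each a list of 2 entries, a list of its own where there are three numbers: the shift along the tool's x, y, z in cm, then the turn, a rotation vector about the tool's x, y, z in degrees. A call has 1 to 20 rows; each row shifts and turns the commanded pose from where the row before left it, along the tool's axes as they then stand; what a row does not reach is not made up. A row lasts 1/10 s, in which the tool goes at most 50 mm and 8.59 degrees, less where a joint would pass 70% of its speed; a pose out of reach is approached as far as the arm can. A call is refused whole if a number of a shift passes 5 or a number of a turn 8.59, either way. A call with a gripper value outside its range is refused whole. "claw" is the finger opening in cm, from 0 to 8.54, set as the call begins (left out, the last holds). The fingers move at their own pace and stop on an object; the grip force is fixed at half the most. Time passes only in rows, so rows that do not move let the fingers close. It gives the time, the measured TCP pose, the force and the opening at its end, in the units of the state.
- monitor.get_obs(): the state, without advancing time (a new reading comes with each control period).
- eyes.grab_frame(name): name is "scene" or "side" or "wrist"; returns the picture (480x640x3 uint8, red, green, blue); there is no depth.
- eyes.camera_info(name): a dict with "camera_matrix" (3x3 intrinsics, pixels), "position" and "rotation" of the camera in the world; the wrist camera has in their place "tool_from_camera" (4x4, takes a point from camera to tool coordinates, whose origin is the TCP and whose axes are the tool frame's). Camera axes: x right, y down, z forward; pixel columns grow to the right and rows downward; lengths in m; the calibration is good to about 2 mm. A picture is of the moment at which its call begins: read the wrist's pose just before it. camera_info takes no time and is no camera call.
- r.sign_off(): hands the job in, once; it reports no verdict.
The state is a dict: "time_s": time; "joint_positions": joint angles; "qd": joint speeds; "joint_torque": joint torques, N m; "tool_pos": TCP position; "eef_rot": TCP orientation; "ft_force": force on the tool from outside, world axes, zero at the start; "torque": the same for the moment, N m; "finger_gap": finger opening in m.
Only numpy, scipy, OpenCV 4.12 (cv2) and the standard library are available. Lean on these libraries where they do the work, as an engineer would, in place of code of your own. Each camera call takes 0.05 s, during which the arm holds its last target. There are 200 camera calls.

## Working session

There is one attempt and no reset: what is moved stays moved. The work goes in short steps, Python scripts to look and compute and a tool call to move; the robot and the scene stay as the last step left them, time stands still between calls to the robot, and variables do not carry over. Pictures are saved under pics/ and viewed, about 8 in all and at most 12, crops included, and the job is handed in when it is done.

Besides the shell and the picture viewer there is one more tool, called after "Emit:" by a JSON object that holds its "name" and its "arguments". step_arm: Moves the arm, as the interface text tells. Its arguments: {"type":"object","properties":{"moves":{"type":"array"},"claw":{"type":"number"}},"required":["moves"]}

```bash
mkdir -p pics
python3 - <<'E'
from station import monitor, eyes, r
import cv2,numpy as np
np.set_printoptions(precision=4,suppress=True)
for n in("scene","side","wrist"):
    cv2.imwrite(f"pics/{n}0.png",eyes.grab_frame(n)[:,:,::-1]); print(n,eyes.camera_info(n))
print(monitor.get_obs(), r.pinch_z)
E
```

```text
scene {'camera_matrix': array([[435.2689,   0.    , 315.0086],
       [  0.    , 435.2689, 240.2043],
       [  0.    ,   0.    ,   1.    ]]), 'position': array([0.5881, 0.6199, 1.0387]), 'rotation': array([-2.6224, -0.0143,  2.9616])}
side {'camera_matrix': array([[568.8488,   0.    , 309.2356],
       [  0.    , 568.8488, 238.5728],
       [  0.    ,   0.    ,   1.    ]]), 'position': array([1.0942, 0.9584, 1.2009]), 'rotation': array([-2.3676,  0.0042,  2.5172])}
wrist {'camera_matrix': array([[385.4588,   0.    , 319.1154],
       [  0.    , 385.4588, 234.7576],
       [  0.    ,   0.    ,   1.    ]]), 'tool_from_camera': array([[ 1.    ,  0.0001,  0.0002, -0.0004],
       [-0.0002,  0.9537,  0.3008, -0.0762],
       [-0.0002, -0.3008,  0.9537, -0.1417],
       [ 0.    ,  0.    ,  0.    ,  1.    ]])}
{'time_s': 0.15, 'joint_positions': array([-1.2938,  0.0486,  0.0979,  1.622 ,  0.    ,  1.443 ]), 'qd': array([ 0.    , -0.0042,  0.0036, -0.0012, -0.0013, -0.0005]), 'joint_torque': array([  0.0023, -33.926 ,  32.0424,   0.0154,  -0.    ,   0.    ]), 'tool_pos': array([ 0.2066, -0.4821,  0.2304]), 'eef_rot': array([-3.1413,  0.0019, -1.166 ]), 'ft_force': array([-0.7188,  0.4695, -0.3899]), 'torque': array([ 0.009 , -0.0021,  0.0327]), 'finger_gap': 0.08563965099540127} 0.0187
```

View pics/scene0.png

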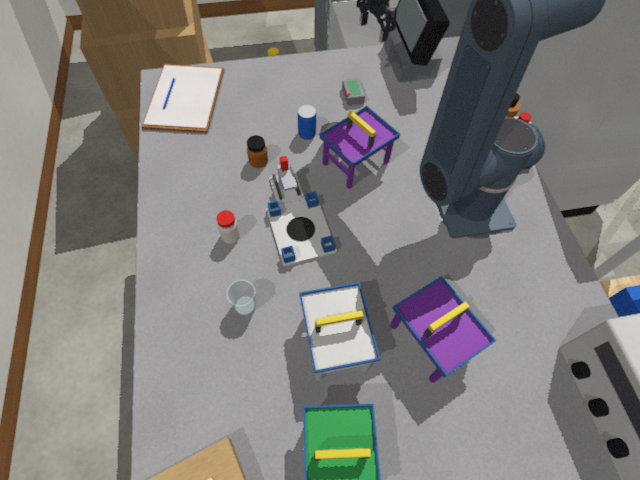

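View pics/side0.png

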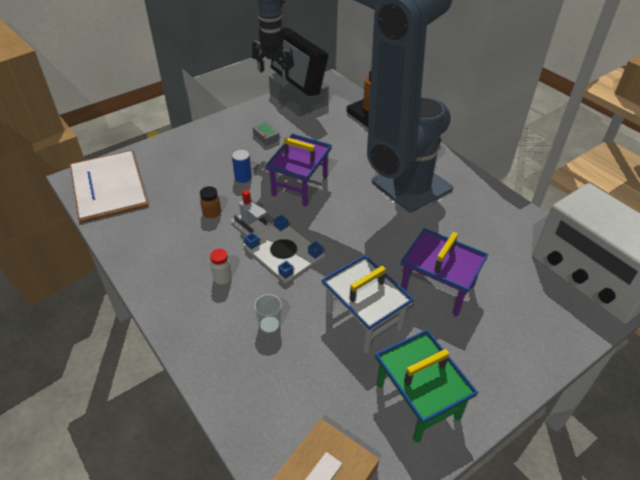

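The scene view shows the pad at (301,229), jar lid at (256,143), bottle lid at (226,218), the white frame's handle from (317,322) to (363,317) and the knob at (284,161). The beaker is at (242,297) and the can at (307,110).

```bash
cat > h.py <<'E'
from station import monitor, eyes, r
import cv2,numpy as np
from scipy.spatial.transform import Rotation as R
np.set_printoptions(precision=4,suppress=True)
def cam(n):
    c=eyes.camera_info(n)
    if n!="wrist": return c["camera_matrix"],R.from_euler("xyz",c["rotation"]).as_matrix(),c["position"]
    o=monitor.get_obs(); T=np.eye(4);T[:3,:3]=R.from_euler("xyz",o["eef_rot"]).as_matrix();T[:3,3]=o["tool_pos"]
    T=T@c["tool_from_camera"]; return c["camera_matrix"],T[:3,:3],T[:3,3]
def pt(n,uv,z,C=None):
    K,Rm,p=C or cam(n); d=Rm@np.linalg.inv(K)@[*uv,1]; return p+d*(z-p[2])/d[2]
def px(n,P,C=None):
    K,Rm,p=C or cam(n); q=K@(Rm.T@(np.asarray(P)-p)); return q[:2]/q[2]
def go(p,yaw):
    "shift in tool axes (cm) and z turn (deg) from the measured pose to p, tool down with yaw"
    o=monitor.get_obs(); R0=R.from_euler("xyz",o["eef_rot"]); R1=R.from_euler("xyz",[np.pi,0,yaw])
    print("now",o["tool_pos"],o["eef_rot"],"shift cm",R0.inv().apply(np.array(p)-o["tool_pos"])*100,"turn deg",np.degrees((R0.inv()*R1).as_rotvec()))
E
python3 - <<'E'
from h import *
S={"pad":((301,229),.012),"jarlid":((256,143),.085),"botlid":((226,218),.095),"h1":((317,322),.176),"h2":((363,317),.176),"knob":((284,159),.1265),"s1":((274,207),.042),"s2":((312,198),.042),"s3":((328,242),.042),"s4":((288,252),.042),"beaker":((242,285),.085),"can":((307,110),.095)}
for k,(u,z) in S.items(): print(k,pt("scene",u,z))
D={"pad":((284,248),.012),"jarlid":((209,194),.085),"botlid":((219,256),.095),"h1":((352,287),.176),"h2":((384,269),.176),"knob":((247,193),.1265)}
for k,(u,z) in D.items(): print(k,pt("side",u,z))
a=cv2.imread("pics/scene0.png");cv2.imwrite("pics/c1.png",cv2.resize(a[110:380,205:390],None,fx=2.2,fy=2.2,interpolation=cv2.INTER_CUBIC))
E
```

```text
pad [0.5003 0.0037 0.012 ]
jarlid [ 0.587  -0.2608  0.085 ]
botlid [ 0.6914 -0.0118  0.095 ]
h1 [0.5184 0.3289 0.176 ]
h2 [0.4224 0.3349 0.176 ]
knob [ 0.5192 -0.1533  0.1265]
s1 [ 0.5645 -0.0608  0.042 ]
s2 [ 0.4561 -0.0729  0.042 ]
s3 [0.4394 0.0733 0.042 ]
s4 [0.5475 0.0848 0.042 ]
beaker [0.6701 0.1771 0.085 ]
can [ 0.4212 -0.3567  0.095 ]
pad [0.4998 0.0007 0.012 ]
jarlid [ 0.5932 -0.255   0.085 ]
botlid [ 0.6966 -0.0093  0.095 ]
h1 [0.5237 0.3292 0.176 ]
h2 [0.4269 0.3308 0.176 ]
knob [ 0.5215 -0.1495  0.1265]
```

View pics/c1.png

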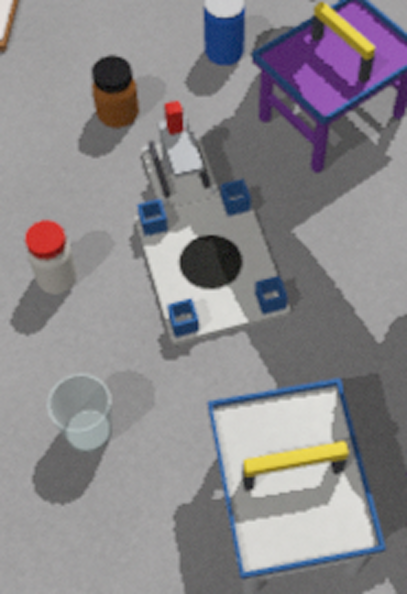

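The crop agrees with the first picks: jar lid near (256,143) and pad near (301,229). Next I move above the jar and turn the jaws towards y.

Emit:
{"name": "step_arm", "arguments": {"moves": [[[-0.55,-4.4,-0.2],[0,0,0]],[[-0.55,-4.4,-0.2],[0,0,0]],[[-0.55,-4.4,-0.2],[0,0,0]],[[-0.55,-4.4,-0.2],[0,0,0]],[[-0.55,-4.4,-0.2],[0,0,0]],[[-0.55,-4.4,-0.2],[0,0,0]],[[-0.55,-4.4,-0.2],[0,0,0]],[[-0.55,-4.4,-0.2],[0,0,0]],[[-0.55,-4.4,-0.2],[0,0,0]],[[-0.55,-4.4,-0.2],[0,0,0]],[[0,0,0],[0,0,-8.58]],[[0,0,0],[0,0,-8.58]],[[0,0,0],[0,0,-8.58]],[[0,0,0],[0,0,-8.58]],[[0,0,0],[0,0,-8.58]],[[0,0,0],[0,0,-8.58]],[[0,0,0],[0,0,-8.58]],[[0,0,0],[0,0,-8.58]],[[0,0,0],[0,0,-8.58]],[[0,0,0],[0,0,-8.58]]], "claw": 8.54}}

```text
time_s: 2.15
tool_pos: [0.5894, -0.2586, 0.2506]
eef_rot: [-3.141, 0.001, 0.338]
ft_force: [-0.6, 0.7, -0.2]
finger_gap: 0.0856
```

Emit:
{"name": "step_arm", "arguments": {"moves": [[[0,0,0],[0,0,-8.58]],[[0,0,0],[0,0,-8.58]],[[0,0,0],[0,0,-8.58]],[[0,0,0],[0,0,-8.58]],[[0,0,0],[0,0,-8.58]],[[0,0,0],[0,0,-8.58]],[[0,0,0],[0,0,-8.58]],[[0,0,0],[0,0,-8.58]],[[0,0,0],[0,0,-8.58]],[[0,0,0],[0,0,0]],[[0,0,0],[0,0,0]]]}}

```text
time_s: 3.25
tool_pos: [0.5894, -0.2586, 0.2508]
eef_rot: [-3.141, -0.001, 1.676]
ft_force: [0.3, -0.4, 1.4]
finger_gap: 0.0856
```

Run:
```python
from h import *
C=cam("wrist"); f=eyes.grab_frame("wrist")[:,:,::-1]
cv2.imwrite("pics/w1.png",f)
print(px("wrist",[.59,-.258,.085],C)); go([.59,-.258,.25],1.68); print(monitor.get_obs()["joint_positions"],monitor.get_obs()["time_s"])
```

```text
[319.5439 213.1849]
now [ 0.5894 -0.2587  0.251 ] [-3.1411 -0.0004  1.6766] shift cm [0.0613 0.0639 0.0965] turn deg [-0.0296 -0.0211 -0.1946]
[-0.5177  0.3834  0.5296  1.7176 -0.     -0.6235] 3.3
```

View pics/w1.png

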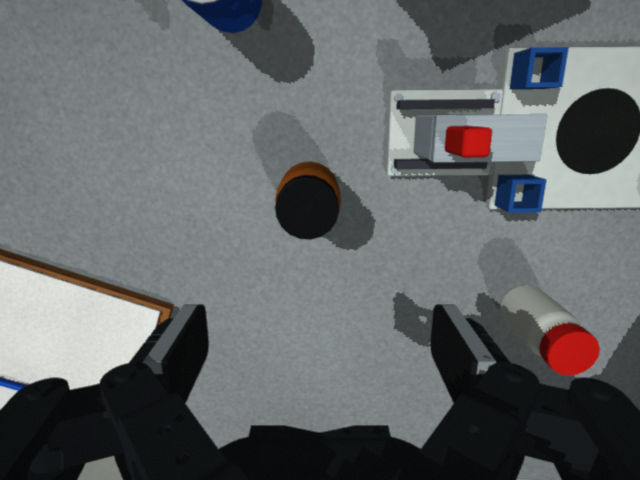

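The wrist view shows the jar lid centred near (308,207), the bottle lid at (570,349), the knob top at about (475,142), the pad at (599,131), and two socket rims at about (539,68) and (521,195).

Run:
```python
from h import *
C=cam("wrist")
for k,u,z in [("jar",(308,207),.085),("bot",(570,349),.095),("pad",(599,131),.012),("sA",(539,68),.042),("sB",(521,194),.042),("knob",(476,142),.1265)]: print(k,pt("wrist",u,z,C))
j=pt("wrist",(308,207),.085,C); go([j[0],j[1],.028],1.6766)
```

```text
jar [ 0.5859 -0.268   0.085 ]
bot [ 0.6884 -0.0223  0.095 ]
pad [0.5    0.0008 0.012 ]
sA [ 0.4566 -0.0869  0.042 ]
sB [ 0.5632 -0.0737  0.042 ]
knob [ 0.5193 -0.1597  0.1265]
now [ 0.5894 -0.2587  0.251 ] [-3.1411 -0.0004  1.6766] shift cm [-0.8982 -0.4368 22.2964] turn deg [-0.0296 -0.0211  0.0002]
```

Emit:
{"name": "step_arm", "arguments": {"moves": [[[-0.8,-0.3,0],[0,0,0]],[[0,0,4],[0,0,0]],[[0,0,4],[0,0,0]],[[0,0,4],[0,0,0]],[[0,0,4],[0,0,0]],[[0,0,3],[0,0,0]],[[0,0,2],[0,0,0]],[[0,0,1.2],[0,0,0]]]}}

```text
time_s: 4.1
tool_pos: [0.5856, -0.2667, 0.0263]
eef_rot: [-3.138, -0.002, 1.678]
ft_force: [0.4, 0.2, 1.4]
finger_gap: 0.0853
```

Emit:
{"name": "step_arm", "arguments": {"moves": [[[0,0,0],[0,0,0]],[[0,0,0],[0,0,0]],[[0,0,0],[0,0,0]],[[0,0,0],[0,0,0]],[[0,0,0],[0,0,0]],[[0,0,0],[0,0,0]],[[0,0,0],[0,0,0]]], "claw": 5}}

```text
time_s: 4.8
tool_pos: [0.5886, -0.2676, 0.031]
eef_rot: [3.139, 0.002, 1.679]
ft_force: [1.1, -0.0, 4.9]
finger_gap: 0.058
```

Run:
```python
from h import *
o=monitor.get_obs();print(o["tool_pos"],o["finger_gap"],o["ft_force"])
cv2.imwrite("pics/w2.png",eyes.grab_frame("wrist")[:,:,::-1])
```

```text
[ 0.5886 -0.2676  0.031 ] 0.0579594932382927 [ 1.1261 -0.0305  4.858 ]
```

Emit:
{"name": "step_arm", "arguments": {"moves": [[[0,0,-1],[0,0,0]],[[0,0,-3],[0,0,0]],[[0,0,-4],[0,0,0]],[[0,0,-4],[0,0,0]],[[0,0,-4],[0,0,0]],[[0,0,-1],[0,0,0]],[[2,-0.4,0],[0,0,0]],[[3.8,-0.8,0],[0,0,0]],[[4,-0.9,0],[0,0,0]],[[4,-0.9,0],[0,0,0]],[[4,-0.9,0],[0,0,0]],[[4,-0.8,0],[0,0,0]],[[3,-0.6,0],[0,0,0]],[[2,-0.4,0],[0,0,0]],[[1,-0.2,0],[0,0,0]],[[0,0,0],[0,0,0]],[[0,0,0],[0,0,0]]]}}

```text
time_s: 6.55
tool_pos: [0.4986, 0.0024, 0.1985]
eef_rot: [-3.14, 0.0, 1.679]
ft_force: [0.9, -0.5, -2.7]
finger_gap: 0.0577
```

Run:
```python
from h import *
go([.5,.002,.043],1.679); o=monitor.get_obs();print(o["finger_gap"],o["ft_force"],o["time_s"])
cv2.imwrite("pics/w3.png",eyes.grab_frame("wrist")[:,:,::-1])
```

```text
now [0.4986 0.0024 0.1985] [-3.1403  0.0005  1.6789] shift cm [-0.0436  0.1586 15.549 ] turn deg [-0.0735  0.0286 -0.003 ]
0.057686546909333676 [ 0.9302 -0.5438 -2.7444] 6.55
```

View pics/w3.png

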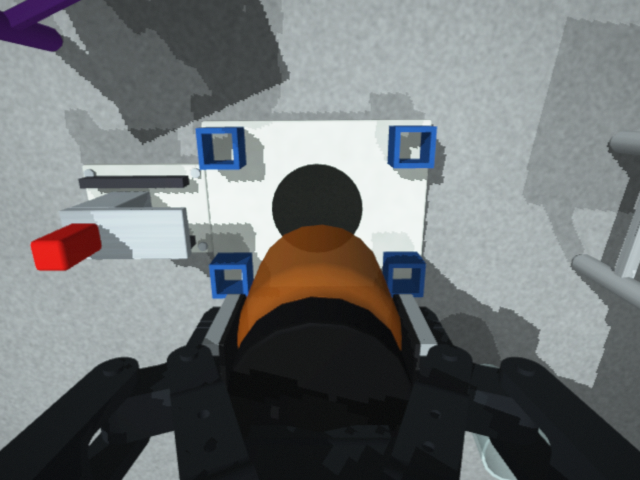

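The wrist view shows all four sockets, at about (218,148), (414,147), (230,276) and (405,274), and the pad at (317,207). The jar is held level above the pad. I'll measure the sockets in an enlarged crop.

Run:
```python
import cv2
a=cv2.imread("pics/w3.png")[105:305,190:445];cv2.imwrite("pics/c3.png",cv2.resize(a,None,fx=3,fy=3,interpolation=cv2.INTER_CUBIC))
```

```text
(no output)
```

View pics/c3.png

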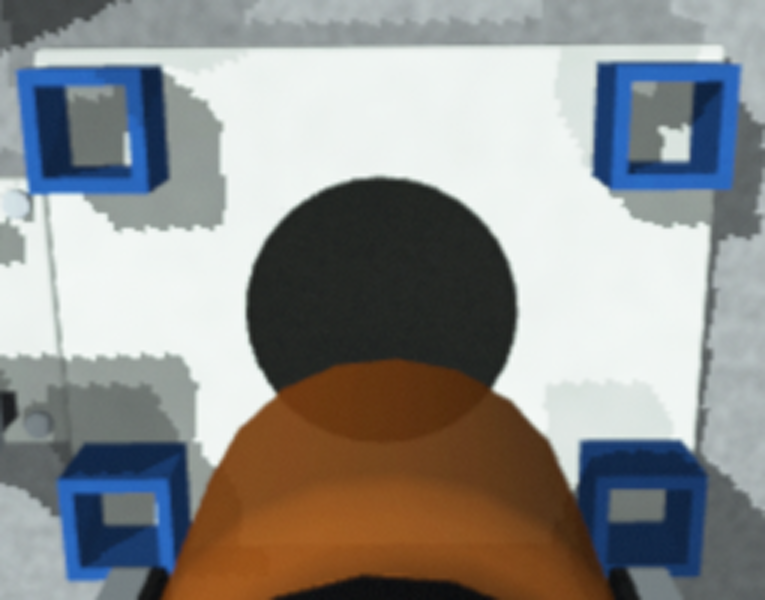

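Run:
```python
from h import *
C=cam("wrist")
P=[pt("wrist",(190+u/3,105+v/3),.042,C)[:2] for u,v in [(83,129),(677,126),(649,526),(119,529)]]
P=np.array(P);print(P,P.mean(0))
x=(P[3]-P[0]+P[2]-P[1]);y=P[1]-P[0]+P[2]-P[3];print(np.arctan2(x[1],x[0]),np.arctan2(-y[0],y[1]),np.linalg.norm(x)/2,np.linalg.norm(y)/2)
print("pad",pt("wrist",(190+382/3,105+308/3),.012,C))
go([*P.mean(0),.043],1.679)
```

```text
[[ 0.4547 -0.08  ]
 [ 0.4379  0.0691]
 [ 0.5472  0.0813]
 [ 0.5642 -0.0668]] [0.501  0.0009]
0.11592653668353187 0.11333139387052077 0.11014259915265928 0.14959349767518543
pad [0.4999 0.0006 0.012 ]
now [0.4988 0.002  0.1987] [-3.1407  0.0005  1.6783] shift cm [-0.1297  0.2212 15.5698] turn deg [-0.052   0.0294 -0.0406]
```

Emit:
{"name": "step_arm", "arguments": {"moves": [[[-0.1,0.2,3],[0,0,0]],[[0,0,4],[0,0,0]],[[0,0,4],[0,0,0]],[[0,0,2],[0,0,0]],[[0,0,1.2],[0,0,0]],[[0,0,0.6],[0,0,0]],[[0,0,0.3],[0,0,0]],[[0,0,0],[0,0,0]],[[0,0,0.2],[0,0,0]],[[0,0,0.1],[0,0,0]],[[0,0,0],[0,0,0]]]}}

```text
time_s: 7.7
tool_pos: [0.5012, 0.0022, 0.0459]
eef_rot: [3.141, 0.0, 1.679]
ft_force: [-0.4, -0.1, -2.9]
finger_gap: 0.0578
```

Emit:
{"name": "step_arm", "arguments": {"moves": [[[0,0,0.2],[0,0,0]],[[0,0,0],[0,0,0]],[[0,0,0],[0,0,0]]]}}

```text
time_s: 8.0
tool_pos: [0.5006, 0.0022, 0.0432]
eef_rot: [-3.141, -0.0, 1.679]
ft_force: [-0.1, -0.1, -2.6]
finger_gap: 0.058
```

Emit:
{"name": "step_arm", "arguments": {"moves": [[[0,0,0.1],[0,0,0]],[[0,0,0],[0,0,0]],[[0,0,0],[0,0,0]]]}}

```text
time_s: 8.3
tool_pos: [0.5009, 0.0022, 0.0429]
eef_rot: [3.141, 0.0, 1.679]
ft_force: [-3.1, 1.0, 1.9]
finger_gap: 0.0581
```

Emit:
{"name": "step_arm", "arguments": {"moves": [[[0,0,0.1],[0,0,0]],[[0,0,0],[0,0,0]],[[0,0,0],[0,0,0]]]}}

```text
time_s: 8.6
tool_pos: [0.5009, 0.0022, 0.0429]
eef_rot: [3.141, 0.0, 1.679]
ft_force: [-3.4, 0.6, 7.1]
finger_gap: 0.0576
```

Emit:
{"name": "step_arm", "arguments": {"moves": [[[0,0,0],[0,0,0]],[[0,0,0],[0,0,0]],[[0,0,0],[0,0,0]],[[0,0,0],[0,0,0]]], "claw": 8.54}}

```text
time_s: 9.0
tool_pos: [0.5008, 0.0022, 0.041]
eef_rot: [-3.141, 0.0, 1.679]
ft_force: [0.3, -0.5, -0.6]
finger_gap: 0.0857
```

Emit:
{"name": "step_arm", "arguments": {"moves": [[[0,0,-1],[0,0,0]],[[0,0,-3],[0,0,0]],[[0,0,-4],[0,0,0]],[[0,0,-4],[0,0,0]],[[0,0,-4],[0,0,0]],[[0,0,-5],[0,0,0]],[[2,0,-5],[0,0,0]],[[4,0,-4],[0,0,0]],[[4.6,0.2,0],[0,0,0]],[[4.6,0.2,0],[0,0,0]],[[4.6,0.2,0],[0,0,0]],[[4.6,0,0],[0,0,0]],[[4.6,0,0],[0,0,0]],[[3,0,0],[0,0,0]],[[1,0,0],[0,0,0]],[[0,0,0],[0,0,0]],[[0,0,0],[0,0,0]]]}}

```text
time_s: 10.7
tool_pos: [0.4719, 0.324, 0.3335]
eef_rot: [3.141, 0.001, 1.679]
ft_force: [0.2, -0.2, -1.1]
finger_gap: 0.0849
```

Run:
```python
from h import *
C=cam("wrist");cv2.imwrite("pics/w4.png",eyes.grab_frame("wrist")[:,:,::-1])
print(monitor.get_obs()["time_s"],px("wrist",[.472,.331,.176],C))
s=eyes.grab_frame("scene")[:,:,::-1];cv2.imwrite("pics/s4.png",s)
```

```text
10.75 [327.7857 215.77  ]
```

View pics/w4.png

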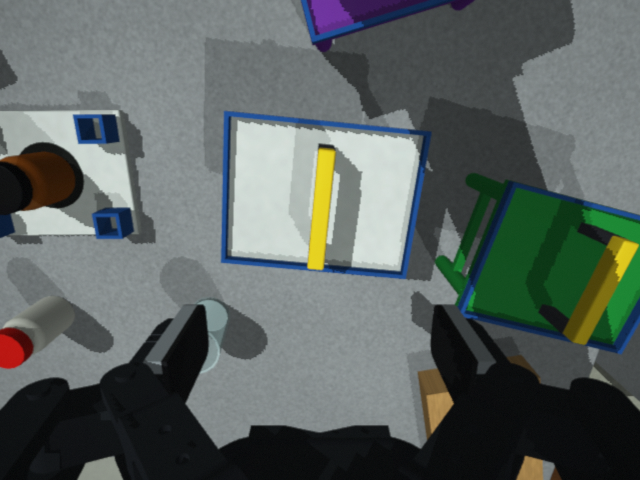

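The wrist view shows the white frame's handle bar from (327,146) to (316,270), with rim corners at (225,112), (430,132), (405,277) and (222,262). The jar stands on the pad.

Run:
```python
from h import *
C=cam("wrist")
a,b=[pt("wrist",u,.176,C)[:2] for u in [(327,146),(316.5,270)]];print(a,b,(a+b)/2,np.linalg.norm(b-a),np.arctan2(*(b-a)[::-1]))
P=np.array([pt("wrist",u,.130,C)[:2] for u in [(225,112),(430,132),(405,277),(222,262)]]);print(P,P.mean(0))
x=P[3]-P[0]+P[2]-P[1];y=P[1]-P[0]+P[2]-P[3];print(np.arctan2(x[1],x[0]),np.arctan2(-y[0],y[1]),np.linalg.norm(x)/2,np.linalg.norm(y)/2)
yaw=np.arctan2(-y[0],y[1]); m=P.mean(0)
print("beaker",pt("wrist",(210,318),0,C))
go([*((m+(a+b)/2)/2),.165],yaw+np.pi/2)
```

```text
[0.418  0.3237] [0.52   0.3264] [0.469  0.3251] 0.10204705072447673 0.02638946339939419
[[0.4027 0.2353]
 [0.4003 0.4124]
 [0.5374 0.4146]
 [0.5407 0.2369]] [0.4703 0.3248]
0.013863685699645772 0.01587184966666497 0.13758892275913012 0.17743650447144374
beaker [ 0.6813  0.1934 -0.    ]
now [0.4721 0.3234 0.3336] [3.141  0.0004 1.6773] shift cm [ 0.1832 -0.242  16.8594] turn deg [0.0353 0.0188 5.1914]
```

Emit:
{"name": "step_arm", "arguments": {"moves": [[[0.18,-0.24,2],[0,0,5.2]],[[0,0,4],[0,0,0]],[[0,0,4],[0,0,0]],[[0,0,4],[0,0,0]],[[0,0,2],[0,0,0]],[[0,0,1.5],[0,0,0]],[[0,0,0.8],[0,0,0]],[[0,0,0],[0,0,0]],[[0,0,0],[0,0,0]]]}}

```text
time_s: 11.7
tool_pos: [0.4701, 0.3266, 0.1517]
eef_rot: [3.139, -0.001, 1.588]
ft_force: [0.1, 1.2, 0.9]
finger_gap: 0.0855
```

Emit:
{"name": "step_arm", "arguments": {"moves": [[[0,0,0],[0,0,0]],[[0,0,0],[0,0,0]],[[0,0,0],[0,0,0]],[[0,0,0],[0,0,0]],[[0,0,0],[0,0,0]],[[0,0,0],[0,0,0]],[[0,0,0],[0,0,0]],[[0,0,0],[0,0,0]],[[0,0,0],[0,0,0]],[[0,0,0],[0,0,0]]], "claw": 0.5}}

```text
time_s: 12.7
tool_pos: [0.4693, 0.326, 0.1503]
eef_rot: [3.141, 0.001, 1.588]
ft_force: [-0.1, -3.8, 1.1]
finger_gap: 0.0131
```

Emit:
{"name": "step_arm", "arguments": {"moves": [[[0,0,-0.5],[0,0,0]],[[0,0,-1.5],[0,0,0]],[[0,0,-2.5],[0,0,0]],[[0,0,-3],[0,0,0]],[[0,0,-3],[0,0,0]],[[0,0,-2],[0,0,0]],[[-1,0,-1.5],[0,0,0]],[[-2,0.2,0],[0,0,0]],[[-3,0.3,0],[0,0,0]],[[-3.5,0.3,0],[0,0,0]],[[-4,0.3,0],[0,0,0]],[[-4,0.3,0],[0,0,0]],[[-4,0.3,0],[0,0,0]],[[-3.5,0.3,0],[0,0,0]],[[-3,0.3,0],[0,0,0]],[[-2,0.27,0],[0,0,0]],[[-1.5,0,0],[0,0,-1.6]],[[-1,0,0],[0,0,-2]],[[0,0,0],[0,0,-2]],[[0,0,0],[0,0,0]]]}}

```text
time_s: 14.7
tool_pos: [0.5002, 0.0014, 0.2897]
eef_rot: [-3.14, -0.001, 1.685]
ft_force: [-0.5, -0.1, -6.0]
finger_gap: 0.0127
```

Emit:
{"name": "step_arm", "arguments": {"moves": [[[0,0,0],[0,0,0]],[[0,0,0],[0,0,0]],[[0,0,0],[0,0,0]]]}}

```text
time_s: 15.0
tool_pos: [0.5007, 0.0022, 0.2901]
eef_rot: [-3.141, -0.0, 1.686]
ft_force: [-1.0, -0.2, -4.4]
finger_gap: 0.0129
```

Run:
```python
from h import *
go([.5005,.0009,.1623],1.686);o=monitor.get_obs();print(o["finger_gap"],o["ft_force"],o["torque"],o["time_s"])
a=eyes.grab_frame("side")[:,:,::-1];b=eyes.grab_frame("wrist")[:,:,::-1]
cv2.imwrite("pics/s5.png",np.hstack([cv2.resize(a[130:330,160:400],(480,400)),b[::2,::2]if 0 else cv2.resize(b,(320,240)).__class__ and cv2.copyMakeBorder(cv2.resize(b,(320,240)),0,160,0,0,0)]))
```

```text
now [0.5007 0.0022 0.2901] [-3.1414 -0.0001  1.6865] shift cm [-0.1246 -0.0326 12.7768] turn deg [-0.0101 -0.0059  0.0281]
0.012897607276450968 [-1.0431 -0.1648 -4.4454] [0.0366 0.0086 0.0406] 15.0
```

View pics/s5.png

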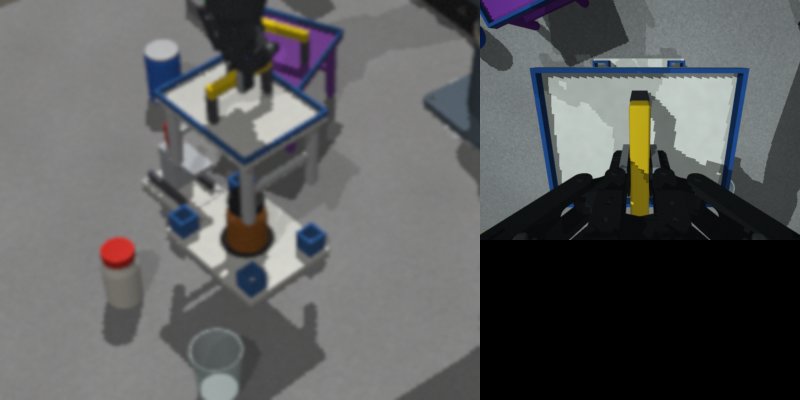

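The side view shows the upper frame level over the jar and sockets. In the wrist view its near rim corners are at about (101,138) and (536,138), full resolution.

Run:
```python
from h import *
C=cam("wrist")
P=np.array([pt("wrist",u,.270,C)[:2] for u in [(101,138),(536,138)]]);m=P.mean(0);d=P[1]-P[0];yaw=np.arctan2(-d[0],d[1])
print(P,np.linalg.norm(d),yaw, "centre",m+.070*np.array([np.cos(yaw),np.sin(yaw)]))
```

```text
[[ 0.4433 -0.094 ]
 [ 0.4228  0.0823]] 0.1774693137448331 0.11590382110406233 centre [0.5026 0.0023]
```

Emit:
{"name": "step_arm", "arguments": {"moves": [[[-0.12,-0.08,1],[0,0,0]],[[0,0,2],[0,0,0]],[[0,0,2],[0,0,0]],[[0,0,2],[0,0,0]],[[0,0,1.2],[0,0,0]],[[0,0,0.8],[0,0,0]],[[0,0,0.6],[0,0,0]],[[0,0,0.4],[0,0,0]],[[0,0,0.3],[0,0,0]],[[0,0,0.2],[0,0,0]],[[0,0,0],[0,0,0]]]}}

```text
time_s: 16.2
tool_pos: [0.5003, 0.0006, 0.1853]
eef_rot: [3.141, 0.0, 1.686]
ft_force: [-0.2, -0.9, -4.1]
finger_gap: 0.0126
```

Emit:
{"name": "step_arm", "arguments": {"moves": [[[0,0,0.3],[0,0,0]],[[0,0,0.3],[0,0,0]],[[0,0,0],[0,0,0]]]}}

```text
time_s: 16.5
tool_pos: [0.4998, 0.0007, 0.1785]
eef_rot: [-3.141, -0.0, 1.686]
ft_force: [-0.0, 0.5, -4.4]
finger_gap: 0.0133
```

Feet are 14 mm into the sockets with no side force. I keep lowering.

Emit:
{"name": "step_arm", "arguments": {"moves": [[[0,0,0.4],[0,0,0]],[[0,0,0.4],[0,0,0]],[[0,0,0.3],[0,0,0]],[[0,0,0.2],[0,0,0]],[[0,0,0.1],[0,0,0]],[[0,0,0],[0,0,0]],[[0,0,0],[0,0,0]]]}}

```text
time_s: 17.2
tool_pos: [0.5002, 0.0006, 0.1652]
eef_rot: [3.141, 0.0, 1.686]
ft_force: [-0.2, 0.3, -4.2]
finger_gap: 0.0129
```

Emit:
{"name": "step_arm", "arguments": {"moves": [[[0,0,0.2],[0,0,0]],[[0,0,0],[0,0,0]],[[0,0,0],[0,0,0]]]}}

```text
time_s: 17.5
tool_pos: [0.5001, 0.0006, 0.163]
eef_rot: [-3.141, -0.0, 1.686]
ft_force: [0.1, 0.0, -4.6]
finger_gap: 0.0126
```

Emit:
{"name": "step_arm", "arguments": {"moves": [[[0,0,0.15],[0,0,0]],[[0,0,0],[0,0,0]],[[0,0,0],[0,0,0]]]}}

```text
time_s: 17.8
tool_pos: [0.5004, 0.0004, 0.1621]
eef_rot: [3.141, 0.001, 1.686]
ft_force: [-0.6, -1.0, -2.2]
finger_gap: 0.013
```

Emit:
{"name": "step_arm", "arguments": {"moves": [[[0,0,0.1],[0,0,0]],[[0,0,0],[0,0,0]],[[0,0,0],[0,0,0]]]}}

```text
time_s: 18.1
tool_pos: [0.5006, 0.0001, 0.1619]
eef_rot: [3.14, 0.001, 1.686]
ft_force: [-1.8, -2.2, 5.2]
finger_gap: 0.0128
```

The posts are home: contact came at z 0.162, as predicted. I release, lift and go above the bottle with a quarter turn.

Emit:
{"name": "step_arm", "arguments": {"moves": [[[0,0,0],[0,0,0]],[[0,0,0],[0,0,0]],[[0,0,0],[0,0,0]],[[0,0,0],[0,0,0]],[[0,0,0],[0,0,0]],[[0,0,-1],[0,0,0]],[[0,0,-2],[0,0,0]],[[0,0,-3],[0,0,0]],[[0,0,-3],[0,0,0]],[[-0.7,3.5,0],[0,0,0]],[[-0.8,4,0],[0,0,0]],[[-0.8,4,0],[0,0,0]],[[-0.8,4,0],[0,0,0]],[[-0.6,3.2,0],[0,0,0]],[[0,0,0],[0,0,8.58]],[[0,0,0],[0,0,8.58]],[[0,0,0],[0,0,8.58]],[[0,0,0],[0,0,8.58]],[[0,0,0],[0,0,8.58]],[[0,0,0],[0,0,8.58]]], "claw": 8.54}}

```text
time_s: 20.1
tool_pos: [0.6904, -0.0146, 0.2512]
eef_rot: [3.141, -0.001, 0.781]
ft_force: [-0.4, -0.1, 0.7]
finger_gap: 0.0856
```

Emit:
{"name": "step_arm", "arguments": {"moves": [[[0,0,0],[0,0,8.58]],[[0,0,0],[0,0,8.58]],[[0,0,0],[0,0,8.58]],[[0,0,0],[0,0,8.58]],[[0,0,0],[0,0,4.2]],[[0,0,0],[0,0,0]],[[0,0,0],[0,0,0]]]}}

```text
time_s: 20.8
tool_pos: [0.6903, -0.0146, 0.251]
eef_rot: [3.142, -0.0, 0.117]
ft_force: [0.0, 0.4, 0.4]
finger_gap: 0.0858
```

Run:
```python
from h import *
C=cam("wrist");cv2.imwrite("pics/w6.png",eyes.grab_frame("wrist")[:,:,::-1])
o=monitor.get_obs();print(o["time_s"],o["tool_pos"],o["eef_rot"],o["joint_positions"],px("wrist",[.69,-.016,.095],C))
```

```text
20.85 [ 0.6903 -0.0146  0.2509] [ 3.1415 -0.0004  0.1168] [-0.1182  0.5334  0.7318  1.7688  0.      1.3358] [319.3865 216.1991]
```

View pics/w6.png

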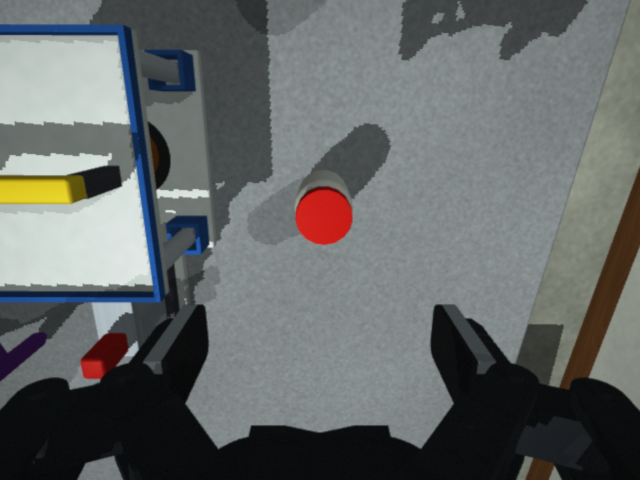

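The lid centre is at (324,215), about 3.5 mm along tool +x. The frame posts sit in the sockets. I descend and grasp.

Emit:
{"name": "step_arm", "arguments": {"moves": [[[0.35,-0.1,2],[0,0,0]],[[0,0,4],[0,0,0]],[[0,0,4],[0,0,0]],[[0,0,4],[0,0,0]],[[0,0,3],[0,0,0]],[[0,0,2],[0,0,0]],[[0,0,1.5],[0,0,0]],[[0,0,0.9],[0,0,0]],[[0,0,0.3],[0,0,0]],[[0,0,0],[0,0,0]]]}}

```text
time_s: 21.85
tool_pos: [0.694, -0.0133, 0.0342]
eef_rot: [3.141, -0.001, 0.116]
ft_force: [-0.1, 0.4, 0.2]
finger_gap: 0.0855
```

Emit:
{"name": "step_arm", "arguments": {"moves": [[[0,0,0],[0,0,0]],[[0,0,0],[0,0,0]],[[0,0,0],[0,0,0]],[[0,0,0],[0,0,0]],[[0,0,0],[0,0,0]],[[0,0,0],[0,0,0]],[[0,0,0],[0,0,0]],[[0,0,0],[0,0,0]]], "claw": 4.2}}

```text
time_s: 22.65
tool_pos: [0.6948, -0.0134, 0.0356]
eef_rot: [3.141, -0.003, 0.115]
ft_force: [-0.2, 0.4, 6.6]
finger_gap: 0.0506
```

Emit:
{"name": "step_arm", "arguments": {"moves": [[[0,0,-1],[0,0,0]],[[0,0,-3],[0,0,0]],[[0,0,-4],[0,0,0]],[[0,0,-4],[0,0,0]],[[0,0,-4],[0,0,0]],[[0,0,-4],[0,0,0]],[[0,0,-2.5],[0,0,0]],[[-1.5,-0.8,0],[0,0,0]],[[-3,-1.2,0],[0,0,0]],[[-4,-1.5,0],[0,0,0]],[[-4,-1.5,0],[0,0,0]],[[-3.5,-1.5,0],[0,0,0]],[[-2,-0.9,0],[0,0,0]],[[-1.1,-0.4,0],[0,0,0]],[[0,0,0],[0,0,0]],[[0,0,0],[0,0,0]]]}}

```text
time_s: 24.25
tool_pos: [0.4956, 0.042, 0.2584]
eef_rot: [3.141, -0.001, 0.115]
ft_force: [0.1, -1.1, -1.2]
finger_gap: 0.0501
```

Run:
```python
from h import *
go([.4957,.0426,.1676],.115);o=monitor.get_obs();print(o["finger_gap"],o["ft_force"],o["time_s"])
cv2.imwrite("pics/w7.png",eyes.grab_frame("wrist")[:,:,::-1])
```

```text
now [0.4956 0.042  0.2584] [ 3.1413 -0.0006  0.1153] shift cm [ 0.0073 -0.0577  9.0798] turn deg [ 0.0171 -0.0369  0.0159]
0.05010451375555023 [ 0.0688 -1.1102 -1.2095] 24.25
```

View pics/w7.png

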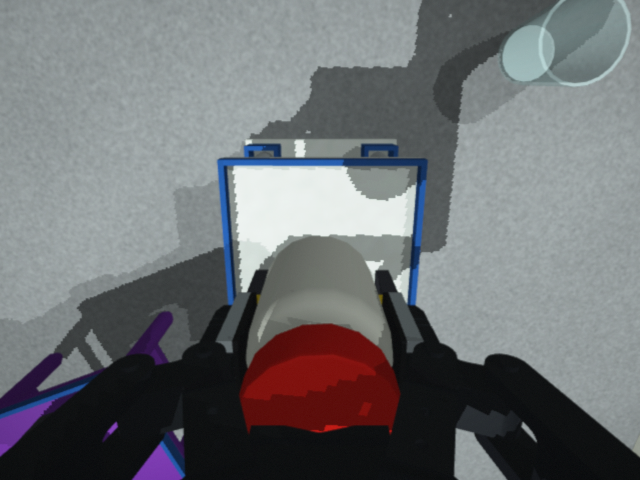

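The bottle hangs upright and centred over the +y half of the deck, whose rim spans 219 to 427 at v=160. I lower it.

Emit:
{"name": "step_arm", "arguments": {"moves": [[[0,0,2],[0,0,0]],[[0,0,2.5],[0,0,0]],[[0,0,2],[0,0,0]],[[0,0,1],[0,0,0]],[[0,0,0.6],[0,0,0]],[[0,0,0.4],[0,0,0]],[[0,0,0.2],[0,0,0]],[[0,0,0.1],[0,0,0]],[[0,0,0],[0,0,0]],[[0,0,0],[0,0,0]]]}}

```text
time_s: 25.3
tool_pos: [0.4952, 0.0423, 0.1713]
eef_rot: [3.141, -0.001, 0.115]
ft_force: [0.7, -0.9, -2.0]
finger_gap: 0.0502
```

Emit:
{"name": "step_arm", "arguments": {"moves": [[[0,0,0.15],[0,0,0]],[[0,0,0],[0,0,0]],[[0,0,0],[0,0,0]]]}}

```text
time_s: 25.6
tool_pos: [0.4948, 0.0423, 0.1691]
eef_rot: [-3.142, 0.0, 0.115]
ft_force: [-0.5, -0.5, -2.0]
finger_gap: 0.0504
```

Emit:
{"name": "step_arm", "arguments": {"moves": [[[0,0,0.1],[0,0,0]],[[0,0,0],[0,0,0]],[[0,0,0],[0,0,0]]]}}

```text
time_s: 25.9
tool_pos: [0.4948, 0.0423, 0.168]
eef_rot: [-3.142, 0.0, 0.115]
ft_force: [-0.4, -0.2, -1.1]
finger_gap: 0.0501
```

Emit:
{"name": "step_arm", "arguments": {"moves": [[[0,0,0.1],[0,0,0]],[[0,0,0],[0,0,0]],[[0,0,0],[0,0,0]]]}}

```text
time_s: 26.2
tool_pos: [0.4949, 0.0423, 0.1675]
eef_rot: [3.141, -0.0, 0.115]
ft_force: [-0.4, -0.4, 1.6]
finger_gap: 0.05
```

Emit:
{"name": "step_arm", "arguments": {"moves": [[[0,0,0.05],[0,0,0]],[[0,0,0],[0,0,0]]]}}

```text
time_s: 26.4
tool_pos: [0.495, 0.0423, 0.1675]
eef_rot: [3.141, -0.001, 0.115]
ft_force: [-2.5, 0.2, 4.5]
finger_gap: 0.0499
```

Emit:
{"name": "step_arm", "arguments": {"moves": [[[0,0,0],[0,0,0]],[[0,0,0],[0,0,0]],[[0,0,0],[0,0,0]],[[0,0,0],[0,0,0]],[[0,0,-1],[0,0,0]],[[0,0,-2],[0,0,0]],[[0,0,-3.5],[0,0,0]],[[0,0,-3.5],[0,0,0]],[[0,0,-3],[0,0,0]],[[0,2,0],[0,0,0]],[[0,4,0],[0,0,0]],[[0,4.6,0],[0,0,0]],[[0,4.6,0],[0,0,0]],[[0,4.6,0],[0,0,0]],[[0,3.4,0],[0,0,0]],[[0,2,0],[0,0,0]],[[0,0,0],[0,0,0]]], "claw": 8.54}}

```text
time_s: 28.1
tool_pos: [0.5239, -0.2103, 0.2962]
eef_rot: [-3.142, 0.0, 0.112]
ft_force: [0.0, 0.8, -1.3]
finger_gap: 0.0855
```

Emit:
{"name": "step_arm", "arguments": {"moves": [[[0,0,0],[0,0,0]],[[0,0,0],[0,0,0]],[[0,0,0],[0,0,0]],[[0,0,0],[0,0,0]],[[0,0,0],[0,0,0]],[[0,0,0],[0,0,0]],[[0,0,0],[0,0,0]]], "claw": 0}}

```text
time_s: 28.8
tool_pos: [0.5239, -0.2078, 0.2966]
eef_rot: [-3.142, -0.0, 0.116]
ft_force: [-0.8, 0.9, 0.8]
finger_gap: 0.0002
```

Run:
```python
from h import *
go([.5246,-.2077,.095],.115);C=cam("wrist")
a=eyes.grab_frame("side")[:,:,::-1];b=eyes.grab_frame("wrist")[:,:,::-1];print(monitor.get_obs()["time_s"])
cv2.imwrite("pics/s8.png",np.hstack([cv2.resize(a[120:320,170:370],(400,400)),cv2.copyMakeBorder(cv2.resize(b,(400,300)),0,100,0,0,0)]))
```

```text
now [ 0.5239 -0.2078  0.2966] [-3.1416 -0.      0.1157] shift cm [ 0.0751 -0.0032 20.1603] turn deg [-0.0013 -0.0006  0.0417]
28.9
```

View pics/s8.png

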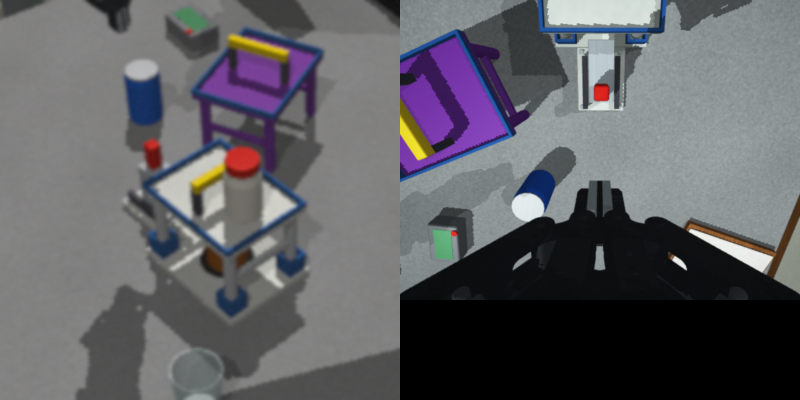

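The side view shows the bottle standing on the deck and all four posts seated. In the wrist view the knob at (322,149) is straight ahead of the shut fingers. I descend behind it.

Emit:
{"name": "step_arm", "arguments": {"moves": [[[0,0,3],[0,0,0]],[[0,0,4],[0,0,0]],[[0,0,4],[0,0,0]],[[0,0,4],[0,0,0]],[[0,0,3],[0,0,0]],[[0,0,1.5],[0,0,0]],[[0,0,0.6],[0,0,0]],[[0,-1,0],[0,0,0]],[[0,-0.5,0],[0,0,0]],[[0,0,0],[0,0,0]]]}}

```text
time_s: 29.9
tool_pos: [0.5235, -0.1928, 0.098]
eef_rot: [3.14, -0.003, 0.117]
ft_force: [-0.8, 0.9, 0.1]
finger_gap: 0.0001
```

Emit:
{"name": "step_arm", "arguments": {"moves": [[[0,-0.5,0],[0,0,0]],[[0,-0.5,0],[0,0,0]],[[0,-0.5,0],[0,0,0]],[[0,-0.5,0],[0,0,0]],[[0,-0.4,0],[0,0,0]],[[0,-0.4,0],[0,0,0]],[[0,-0.4,0],[0,0,0]],[[0,0,0],[0,0,0]]]}}

```text
time_s: 30.7
tool_pos: [0.5185, -0.1606, 0.0957]
eef_rot: [-3.141, -0.0, 0.116]
ft_force: [0.3, -1.3, 0.7]
finger_gap: -0.0001
```

Emit:
{"name": "step_arm", "arguments": {"moves": [[[0,-0.3,0],[0,0,0]],[[0,-0.3,0],[0,0,0]],[[0,-0.2,0],[0,0,0]],[[0,0,0],[0,0,0]]]}}

```text
time_s: 31.1
tool_pos: [0.5175, -0.1529, 0.0955]
eef_rot: [-3.141, -0.0, 0.116]
ft_force: [0.4, -0.8, 0.9]
finger_gap: 0.0
```

Emit:
{"name": "step_arm", "arguments": {"moves": [[[0,-0.2,0],[0,0,0]],[[0,0,0],[0,0,0]]]}}

```text
time_s: 31.3
tool_pos: [0.5174, -0.1527, 0.0955]
eef_rot: [3.139, 0.0, 0.115]
ft_force: [1.4, -4.8, -0.4]
finger_gap: 0.0002
```

Emit:
{"name": "step_arm", "arguments": {"moves": [[[0,-0.2,0],[0,0,0]],[[0,0,0],[0,0,0]]]}}

```text
time_s: 31.5
tool_pos: [0.5175, -0.1527, 0.0956]
eef_rot: [3.134, 0.0, 0.114]
ft_force: [1.6, -9.7, -1.3]
finger_gap: 0.0003
```

Emit:
{"name": "step_arm", "arguments": {"moves": [[[0,-0.2,0],[0,0,0]],[[0,0,0],[0,0,0]],[[0,0,0],[0,0,0]]]}}

```text
time_s: 31.8
tool_pos: [0.5174, -0.1527, 0.0956]
eef_rot: [3.131, 0.0, 0.112]
ft_force: [1.3, -14.3, -2.0]
finger_gap: 0.0
```

The bolt hit a hard stop where full travel predicts it. I back off and check.

Emit:
{"name": "step_arm", "arguments": {"moves": [[[0,0.6,0],[0,0,0]],[[0,2,0],[0,0,0]],[[0,3,0],[0,0,0]],[[0,0,-2],[0,0,0]],[[0,0,-4],[0,0,0]],[[0,0,-5],[0,0,0]],[[0,0,-5],[0,0,0]],[[0,0,-4],[0,0,0]],[[0,0,0],[0,0,0]],[[0,0,0],[0,0,0]]]}}

```text
time_s: 32.8
tool_pos: [0.5237, -0.2025, 0.2964]
eef_rot: [-3.141, -0.002, 0.116]
ft_force: [0.4, -0.3, -0.6]
finger_gap: 0.0003
```

Run:
```python
from h import *
C=cam("wrist");o=monitor.get_obs();a=eyes.grab_frame("side")[:,:,::-1];b=eyes.grab_frame("wrist")[:,:,::-1]
print(o["tool_pos"],o["ft_force"],o["time_s"])
def k(y): return px("wrist",[.5005-y*.1147,.0009+y*.9934,.1265],C)
print("knob px open",k(-.165),"locked",k(-.133))
m=cv2.inRange(cv2.cvtColor(b,cv2.COLOR_BGR2HSV),(0,150,120),(8,255,255));n,_,s,c=cv2.connectedComponentsWithStats(m);print([(c[i],s[i]) for i in range(1,n) if s[i][4]>60])
cv2.imwrite("pics/s9.png",np.hstack([cv2.resize(a[150:310,190:350],(480,480)),cv2.resize(b[0:240,200:360],(320,480))]))
```

```text
[ 0.5237 -0.2025  0.2964] [ 0.3805 -0.3156 -0.6294] 32.8
knob px open [320.143  162.1977] locked [320.2222 120.5005]
[(array([322.514 , 121.5205]), array([311, 109,  24,  26, 609], dtype=int32)), (array([ 86.3016, 378.7302]), array([ 82, 375,  10,   8,  63], dtype=int32))]
```

View pics/s9.png

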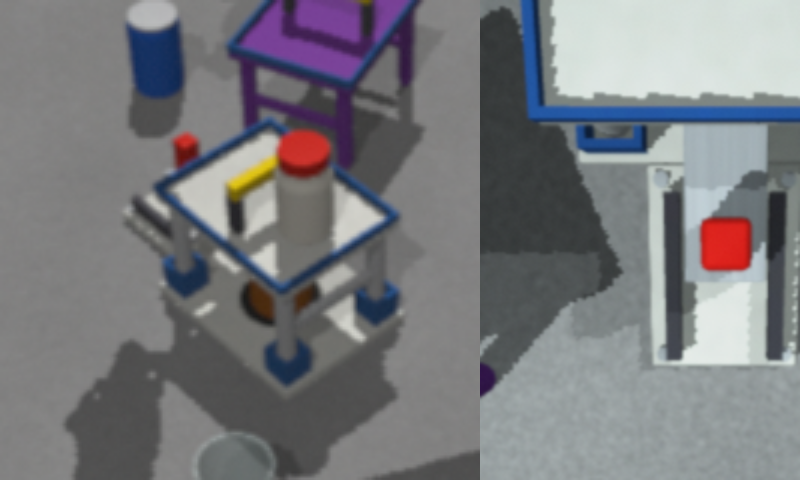

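The knob is at (322.5,121.5), against a predicted locked position of (320.2,120.5) and open at (320.1,162.2). The jar is on the pad, the frame is seated and the bottle is upright.

```bash
python3 -c "
from station import r
print(r.sign_off())"
```

```text
the job is handed in; nothing more can be done
None
```

The rack is built and locked, and I handed the job in after about 33 s of the 72 s allowed. The hand-in reports no verdict, so what follows rests on my own checks.

- **Jar:** it stands on the pad. I felt it touch down before letting go, about 1 to 2 mm from the pad centre I measured.
- **Upper frame:** it is on the four sockets. The posts went in with almost no side force and reached the bottom at the expected height (tool at 0.162 m). The last side picture shows them seated.
- **Bottle:** it stands upright on the deck, on the side of the handle away from the bolt, and was let go only after it touched down.
- **Bolt:** it was pushed to a hard stop, with about 14 N at the end. The last wrist picture puts the knob within about 1 mm of fully in along its travel.
- **Can and beaker:** I did not touch either one; the last side picture shows the can standing and the part of the beaker in view in place.
- **Arm:** it is raised clear, with a force reading close to zero.

**Disagreements:** early position estimates from the different cameras differed by up to about 1 cm for the jar and bottle. I used the closer wrist views, and every grasp and placing then fitted. The gripper read about 2 mm less than the nominal jar and bottle diameters (1 mm on the handle), which I took to be compression, and both held firmly.

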